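# Park the basting brush in the jug's lip and close the marinade jar

### The arm

A 6-joint arm with a two-finger parallel gripper is mounted at the origin on the work surface. World frame = base frame: x ahead of the robot, y to its left, z up, the work surface at z = 0. Lengths are in m, angles in rad, forces in N, time in s.
With the tool pointing down it reaches from about 0.35 to 0.975 m from the base axis. Payload 4.9 kg.
Tool frame: the origin (TCP) lies on the front face of the gripper's body, between the roots of the fingers; the fingertips stand ctrl.tip_extent ahead of it and the grasp point (between the pads) lies 54 mm ahead of it (ctrl.tip_extent is the distance from the TCP to the fingertips, in m); z points along the fingers, y is the line along which they close (so a half turn about z gives the same grasp; the last joint's range is limited). The gripper opens to 85 mm and grips with 20 to 120 N. Pads are 22 mm wide; open, the fingers measure 114 mm over their backs; the gripper's body (76 mm by 85 mm) begins 54 mm behind the grasp point. The pads swing forward as they close: fully open they stand 13 mm farther back than shut.
Start: joints at [1.099, 0.053, 1.613, -0, 1.476, -0.119], TCP at [0.216, 0.586, 0.304] pointing down, gripper open.
Joint ranges: [-3.01, 3.01], [-1.01, 2.22], [0.06, 2.58], [-1.02, 4.17], [0.09, 2.62], [-3.14, 3.14]. Speed limits (rad/s): [2.57, 2.57, 3.14, 3.14, 3.14, 3.14].

### API

Orientations are given as a rotation vector (axis times angle).
In Python, from station import ctrl gives the robot as it stands.
- The arm moves only by the tool apply_moves, never from a script. Its argument "rows" is one flat list of numbers, 6 for each row, row after row: the shift along the tool's x, y, z normalised to -1 to 1, where 1 is 0.6 m, then the turn, a rotation vector about the tool's x, y, z normalised to -1 to 1, where 1 is 90 degrees. A call has 1 to 20 rows; each row is the pose to reach, as a shift and turn from the pose commanded when the call began, along the tool's axes at that moment; what a row does not reach only later rows make up. A row lasts 1/10 s, in which the tool goes at most 50 mm and 8.59 degrees, less where a joint would pass 70% of its speed; a pose out of reach is approached as far as the arm can. A call with a number of a shift or a turn outside -1 to 1 is refused whole. A call with a gripper value outside its range is refused whole. "grip" is the opening, from 0 (shut) to 1 (fully open), set as the call begins (left out, the last holds). The fingers move at their own pace and stop on an object; "grip_force" is the grip in N (left out, the last holds). Time passes only in rows, so rows that repeat a pose let the fingers close. It gives the time, the measured TCP pose, the force, the opening and the grip force at its end, in the units of the state.
- ctrl.get_obs(): the state, without advancing time (a new reading comes with each control period).
- ctrl.get_image(name): name is "side" or "top"; returns (picture, depth): 420x560x3 uint8, blue, green, red; 420x560 float32, m along the optical axis (not along the pixel's ray), 0 where there is no reading.
- ctrl.camera_model(name): a dict with "mtx" (3x3 intrinsics, pixels), "R" (3x3) and "t" (3): a world point X has camera coordinates R X + t. Camera axes: x right, y down, z forward; pixel columns grow to the right and rows downward; lengths in m; the calibration is good to about 2 mm. A picture is of the moment at which its call begins. camera_model takes no time and is no camera call.
- ctrl.finish_job(): hands the job in; it is judged then, once.
The state is a dict: "t": time; "q": joint angles; "dq": joint speeds; "effort": joint torques, N m; "tool_pos": TCP position; "tool_rot": TCP orientation; "contact_force": force on the tool from outside, world axes, zero at the start; "wrist_torque": the same for the moment, N m; "opening": finger opening in m; "grip_force": force on a finger pad.
Only numpy, scipy, OpenCV 4.12 (cv2) and the standard library are available. Lean on these libraries where they do the work, as an engineer would, in place of code of your own. Each camera call takes 0.05 s, during which the arm holds its last target. There are 200 camera calls.

### The job

The bird is back in the oven until its next coat, so leave the basting things ready: lower the basting brush, bristles down, into the steel jug so that it stands leaning with its handle in the pouring lip, opposite the jug's own handle, and leave the jug standing where it is. The lid of the tall marinade jar in the wooden stand is only loosely set on: twist it clockwise until you feel it turn snug, but do not force it further. Do not disturb the other things on the worktop.

Things in the scene. Friction and masses are not known exactly. Their poses are not given: they have to be found in the camera images.
- brush_mid (a point): Basting brush, 260 mm long, 70 g: flat block of dark bristles, then a steel ferrule, then a pale wooden handle of rectangular section 20 mm wide, 14 mm thick. This point is the middle of its length, on its axis and about its balance point. x runs from bristles to handle end, y along the width (pinch the handle across y), z through the thickness. Starts on rest.
- brush_tip (a point): Middle of the brush's bristle end face, 130 mm from brush_mid along -x, same axes. Bristles 56 mm long, 36 mm wide, 14 mm thick; ferrule behind them 30 mm long, 38 mm wide, 17 mm thick.
- brush_end (a point): Middle of the brush handle's end face, 130 mm from brush_mid along +x, same axes. At the start it overhangs free, about 65 mm above the worktop, pointing roughly away from the robot.
- rest: Low steel brush rest fixed to the worktop, 215 mm long, 70 mm wide; origin on its underside, below about the brush's middle, +x along it towards the handle. A dish with 14 mm high walls (robot's side) takes the bristles; a 39 mm wide notched upright, 50 mm high, 17 mm to +x of the origin, carries the handle, so that the brush slopes up 12 degrees towards its handle end.
- jug: Loose, straight-sided round steel jug, 420 g, 146 mm high, 104 mm outer and 98 mm inner diameter, inner floor 4 mm up. Origin at the centre of its underside, z up, +x towards the pouring lip; its own D-shaped handle stands out to -x, to 103 mm from the axis.
- jug_lip (a point): In the pouring lip of the jug, 70 mm from its axis (along the jug's +x), at rim height; same axes. The lip is a V-shaped spout 40 mm wide where it leaves the rim, starting 104 mm up the wall and ending in a point 77 mm from the axis, 149 mm high. With its bristles in the far bottom corner (-x) and its handle in the lip the brush leans some 35 degrees from vertical.
- lid (a point): Yellow screw lid on the tall jar, 60 mm across, 18 mm high; this point is on its axis, half-way up, about 150 mm above the worktop; z up, axes turn with the lid. The jar below is 57 mm across, its neck narrower. The lid closes clockwise seen from above and sinks 2.5 mm per rad of thread.
- jar_stand: Wooden block 170 x 84 mm, 40 mm high, screwed to the worktop, that holds two jars fast so that they cannot turn; origin at the centre of its underside, x along it. The tall jar (lid top about 160 mm up) stands 42 mm to +x, a short closed jar (99 mm high, 51 mm across) 42 mm to -x.
- lid_thread (a joint): How far the lid is screwed on along its thread, rad, growing clockwise seen from above: 0 to 0.3 at the start; at 1.0 the thread ends and the lid meets the sealing ring. Turning takes about 0.1 N m; it stays where it is left.
- lid_seal (a joint): How far the lid is turned beyond the thread's end, squeezing the sealing ring, rad: 0 until then. Torque starts at 0.15 N m and rises by 1.5 N m per rad; let go, the lid springs back to about 0.1 if it stood beyond. Snug from 0.03; overtightened beyond 0.4 (0.75 N m). The lid's total turn is lid_thread plus lid_seal.
- mug: White mug, 80 mm across, 92 mm high, handle on its +y side; origin at the centre of its underside. To be left alone.
- ramekin: White round dish, 84 mm across, 45 mm high; origin at the centre of its underside. To be left alone.
- spoon: Wooden spoon, 250 mm long, lying on the worktop. To be left alone.
- mill: Turned dark wooden pepper mill, 56 mm across, 172 mm high; origin at the centre of its underside. To be left alone.
- oil: Green glass oil bottle, 66 mm across, 240 mm high; origin at the centre of its underside. To be left alone.
- pickles: Closed jar, 72 mm across, 120 mm high, standing on the worktop; origin at the centre of its underside. To be left alone.

How it is judged:
By the outcome, as a careful person would: the job done as asked, in the order asked, and still so for the second after the job is handed in, with the robot touching nothing.
It also fails if it takes over 58 s, if anything falls off the work surface, if the arm or the gripper's body presses on something with over 40 N, if the wrist force passes 120 N, or if a joint passes its speed limit or range.

## Working session

There is one attempt and no reset: what is moved stays moved. The work goes in short steps, Python scripts to look and compute and a tool call to move; the robot and the scene stay as the last step left them, time stands still between calls to the robot, and variables do not carry over. Pictures are saved under pics/ and viewed, at most 12 in all, crops included, and the job is handed in when it is done.

Besides the shell and the picture viewer there is one more tool, called as name(argument=value, ...), one argument or row to a line, values as JSON. apply_moves: Moves the arm, as the interface text tells. Its arguments: {"type":"object","properties":{"rows":{"type":"array","items":{"type":"number"}},"grip":{"type":"number"},"grip_force":{"type":"number"}},"required":["rows"]}

```bash
ls; mkdir -p pics
cat > h.py <<'E'
import numpy as np, cv2
from station import ctrl
from scipy.spatial.transform import Rotation as R
def grab(n):
    p,d=ctrl.get_image(n); np.savez(f'{n}.npz',p=p,d=d); return p,d
def pts(n,d):
    c=ctrl.camera_model(n);K=c['mtx'];h,w=d.shape
    u,v=np.meshgrid(np.arange(w),np.arange(h))
    X=np.stack([(u-K[0,2])/K[0,0]*d,(v-K[1,2])/K[1,1]*d,d],-1)
    return (X-c['t'])@c['R']
E
python3 - <<'E'
from h import *
for n in('side','top'):
    p,d=grab(n); cv2.imwrite(f'pics/{n}0.png',p)
    c=ctrl.camera_model(n); print(n,-c['R'].T@c['t'],c['R'][2])
o=ctrl.get_obs();print(o, ctrl.tip_extent)
E
```

```text
pics
side [ 0.39352858 -0.80544036  0.75608851] [ 0.10749757  0.78425068 -0.61106067]
top [0.26666339 0.02702896 1.39365231] [ 0.18619697 -0.00994898 -0.98246206]
{'t': 0.1, 'q': array([ 1.09898523e+00,  5.32865448e-02,  1.61417853e+00,  1.07291548e-05,
        1.47600363e+00, -1.19018252e-01]), 'dq': array([ 0.00113444, -0.00139394, -0.00235594,  0.00079417, -0.00134914,
        0.00056634]), 'effort': array([ 2.53773800e-05, -3.94904423e+01, -3.71362209e+01, -1.00563432e-04,
        3.94652569e-03, -2.37585687e-05]), 'tool_pos': array([0.2157576 , 0.58611091, 0.30277545]), 'tool_rot': array([-5.51200016e-01, -3.09229354e+00,  2.81385751e-03]), 'contact_force': array([ 0.07742186, -0.7171411 , -0.31705652]), 'wrist_torque': array([ 0.05102982, -0.02383062, -0.04268762]), 'grip_force': 0.0, 'opening': 0.0854746651786017} 0.0726
```

View pics/top0.png

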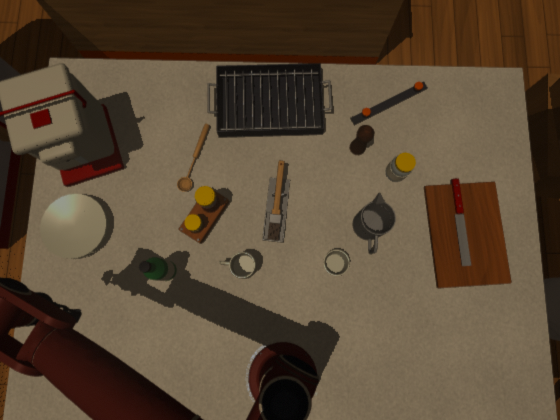

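View pics/side0.png

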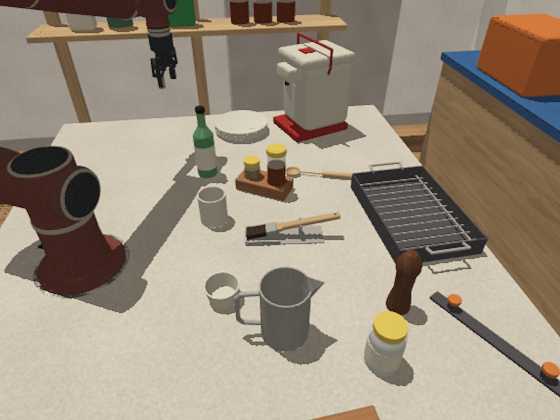

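The top view shows the brush (bristles at 275,230, handle end at 281,163), the jug at (375,220) with its lip at (380,197) and handle at (372,247), and the tall lid at (205,196). The side view agrees.

```bash
cat > m.py <<'E'
from h import *
P={};C={}
for n in('side','top'):
    z=np.load(n+'.npz');P[n]=pts(n,z['d']);C[n]=z['p'];P[n][z['d']==0]=np.nan
def fitc(q):
    A=np.c_[2*q,np.ones(len(q))];s=np.linalg.lstsq(A,(q**2).sum(1),rcond=None)[0];return s[:2],np.sqrt(s[2]+s[:2]@s[:2])
for n,(c,r) in {'top':((220,205),0),'side':((165,277),0)}.items():
    print(n,'floor z',np.nanmedian(P[n][300:330,200:230,2]) )
hsv=cv2.cvtColor(C['top'],cv2.COLOR_BGR2HSV)
for n,box in (('top',(180,235,335,400)),('side',(255,355,225,330))):
    Q=P[n][box[0]:box[1],box[2]:box[3]].reshape(-1,3)
    Q=Q[np.isfinite(Q[:,0])]
    q=Q[(Q[:,2]>.138)&(Q[:,2]<.155)]
    c=np.median(q[:,:2],0)
    for _ in range(8):
        r=np.hypot(*(q[:,:2]-c).T); k=(abs(r-.0505)<.006 if _ else r<.09); c,rad=fitc(q[k][:,:2])
    b=q[np.hypot(*(q[:,:2]-c).T)>.06]
    print(n,'jug',c,rad,k.sum(),'zmax',np.percentile(q[:,2],98),'lip',b.mean(0) if len(b) else 0,len(b),b[np.argmax(np.hypot(*(b[:,:2]-c).T))] if len(b) else 0)
    h=Q[(Q[:,2]>.04)&(Q[:,2]<.135)]; rr=np.hypot(*(h[:,:2]-c).T);h=h[(rr>.075)&(rr<.11)]
    if len(h): m=h.mean(0);print(' handle',m,len(h),'dir deg',np.degrees(np.arctan2(*(c-m[:2])[::-1])))
for n in P:
    hsv=cv2.cvtColor(C[n],cv2.COLOR_BGR2HSV)
    y=(hsv[...,0]>18)&(hsv[...,0]<32)&(hsv[...,1]>150)&(P[n][...,2]>.05)
    k,l,s,_=cv2.connectedComponentsWithStats(y.astype('uint8'))
    for i in range(1,k):
        if s[i,4]>40:
            q=P[n][l==i]; t=q[q[:,2]>np.percentile(q[:,2],70)-.005]
            print(n,'yellow',s[i],t.mean(0),np.percentile(q[:,2],[50,90]),'mid',(t.min(0)+t.max(0))/2,t.max(0)-t.min(0), cv2.minEnclosingCircle(t[:,:2].astype('float32')))
    bx=(155,245,260,295) if n=='top' else (205,250,240,350)
    S=P[n][bx[0]:bx[1],bx[2]:bx[3]];H=hsv[bx[0]:bx[1],bx[2]:bx[3]]
    w=(H[...,0]>5)&(H[...,0]<25)&(H[...,1]>90)&(S[...,2]>.02)
    k,l,s,_=cv2.connectedComponentsWithStats(w.astype('uint8'));i=1+np.argmax(s[1:,4])
    q=S[l==i];m=q.mean(0);v=np.linalg.svd(q-m)[2][0];v*=np.sign(v[0]);t=(q-m)@v
    print(n,'handle',s[i],m,v,'slope',np.degrees(np.arcsin(v[2])),'az',np.degrees(np.arctan2(v[1],v[0])),'ends',m+v*t.min(),m+v*t.max())
E
python3 m.py
```

```text
top floor z 0.0009260595872949953
side floor z 0.0002604033670653333
top jug [ 0.4842745  -0.27394225] 0.050920052576107294 147 zmax 0.15098770856250857 lip [ 0.55038218 -0.27946088  0.14520702] 23 [ 0.56090746 -0.27916972  0.14929216]
side jug [ 0.48598804 -0.27861192] 0.050825537042149094 460 zmax 0.14796660377377996 lip [ 0.55222725 -0.28029038  0.14528322] 48 [ 0.5614969  -0.28336735  0.14939344]
 handle [ 0.39304553 -0.27511479  0.09043812] 217 dir deg -2.1548438572786446
side yellow [267 144  19  14 171] [0.53906833 0.23352235 0.15723457] [0.15586903 0.15907973] mid [0.53939998 0.23639382 0.15674844] [0.05338105 0.05199677 0.00790965] ((0.5404720902442932, 0.23693828284740448), 0.027912985533475876)
side yellow [244 157  15  10 111] [0.46803081 0.27891727 0.098721  ] [0.09803847 0.10037265] mid [0.46765507 0.28088433 0.09874549] [0.04422313 0.04270434 0.00817537] ((0.46748119592666626, 0.2792985737323761), 0.023460041731595993)
side yellow [373 311  34  33 533] [ 0.66918898 -0.37895608  0.1194605 ] [0.11923095 0.12087284] mid [ 0.66706956 -0.37782115  0.11888878] [0.05875551 0.
[... 543 characters left out ...]
1658249)
top yellow [195 186  21  21 340] [0.53884807 0.24508328 0.15926149] [0.15861666 0.16168933] mid [0.53867387 0.24520285 0.16048797] [0.05843368 0.05742407 0.01089314] ((0.5390594601631165, 0.24470485746860504), 0.030381210148334503)
top yellow [184 214  18  18 231] [0.46722269 0.28816171 0.09992118] [0.09912381 0.10285182] mid [0.46742338 0.28895335 0.1016041 ] [0.05041199 0.04869948 0.01167448] ((0.46760302782058716, 0.28873175382614136), 0.02578253298997879)
top handle [ 12   6  13  54 339] [0.59083765 0.0258696  0.05574753] [ 0.97250372 -0.08867797  0.21534331] slope 12.435669368945815 az -5.210119914048528 ends [0.50798594 0.03342445 0.03740152] [0.6763459  0.01807251 0.07468178]
```

```bash
cat >> h.py <<'E'
def go(pos,Rt,show=True):
    """row (shift,turn normalised) from present measured pose to target"""
    o=ctrl.get_obs();R0=R.from_rotvec(o['tool_rot'])
    s=R0.inv().apply(np.array(pos)-o['tool_pos'])/.6
    w=(R0.inv()*Rt).as_rotvec()/(np.pi/2)
    print('row',np.round(np.r_[s,w],4).tolist(),'| rows needed ~',np.ceil(max(np.linalg.norm(s)*12,np.linalg.norm(w)*90/8.59)))
def tool(az,tilt):
    """tool y horizontal at az+90, z pointing down tilted forward (towards az) by tilt deg"""
    a=np.radians(az);t=np.radians(tilt)
    f=np.array([np.cos(a),np.sin(a),0]);y=np.array([-np.sin(a),np.cos(a),0])
    z=np.sin(t)*f-np.cos(t)*np.array([0,0,1]);return R.from_matrix(np.c_[np.cross(y,z),y,z])
def st():
    o=ctrl.get_obs();print('t',round(o['t'],2),'p',o['tool_pos'].round(4),'q',o['q'].round(3),'F',o['contact_force'].round(2),'M',o['wrist_torque'].round(3),'open',round(o['opening'],4),'gf',round(o['grip_force'],1))
E
python3 - <<'E'
from h import *
o=ctrl.get_obs()
go([.3,.45,.42],tool(-5.2,0));go([.643,.017,.20],tool(-5.2,0))
E
```

```text
row [-0.2101, -0.1647, -0.1951, -0.0012, -0.0003, -0.1668] | rows needed ~ 4.0
row [-0.996, -0.6437, 0.1723, -0.0012, -0.0003, -0.1668] | rows needed ~ 15.0
```

apply_moves(
  rows=[0,0,-0.16,0,0,0,0,0,-0.2,0,0,0,0,0,-0.2,0,0,0,-0.996,-0.644,-0.2,0,0,-0.167,-0.996,-0.644,-0.2,0,0,-0.167,-0.996,-0.644,-0.2,0,0,-0.167,-0.996,-0.644,-0.2,0,0,-0.167,-0.996,-0.644,-0.2,0,0,-0.167,-0.996,-0.644,-0.2,0,0,-0.167,-0.996,-0.644,-0.2,0,0,-0.167,-0.996,-0.644,-0.2,0,0,-0.167,-0.996,-0.644,-0.2,0,0,-0.167,-0.996,-0.644,-0.1,0,0,-0.167,-0.996,-0.644,0,0,0,-0.167,-0.996,-0.644,0.1,0,0,-0.167,-0.996,-0.644,0.172,0,0,-0.167,-0.996,-0.644,0.172,0,0,-0.167,-0.996,-0.644,0.172,0,0,-0.167,-0.996,-0.644,0.172,0,0,-0.167],
)

```text
t: 2.0
tool_pos: [0.6416, 0.0186, 0.2022]
tool_rot: [-0.142, -3.138, -0.0]
contact_force: [0.8, 0.4, 0.2]
opening: 0.0852
grip_force: 0.0
```

Run:
```python
from h import *
st()
a,_=grab('side');b,_=grab('top')
A=cv2.resize(a[130:270,180:390],None,fx=3.5,fy=3.5)[:, :735];B=cv2.resize(b[100:250,220:340],None,fx=3.2,fy=3.2)
cv2.imwrite('pics/s1.png',A[:600]);cv2.imwrite('pics/t1.png',B)
```

```text
t 2.0 p [0.6416 0.0186 0.2022] q [-0.087  0.172  1.659  0.     1.312 -1.567] F [0.82 0.36 0.22] M [-0.046 -0.052 -0.01 ] open 0.0852 gf 0.0
```

View pics/s1.png

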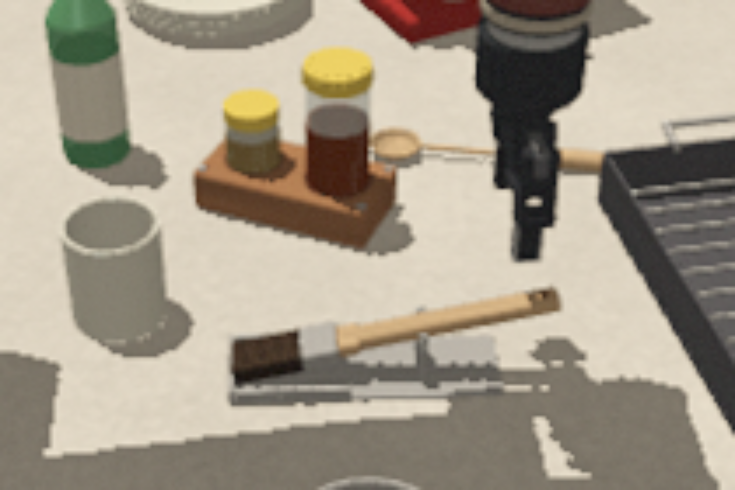

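The gripper hangs over the handle end in the side view (fingertip near 330,201; handle end near 339,216). I'll use the fingers, whose position is known, to check each camera's bias.

Run:
```python
from h import *
for n in('side','top'):
    z=np.load(n+'.npz');p,d=z['p'],z['d'];X=pts(n,d)
    c=ctrl.camera_model(n)
    def pr(x):
        v=c['mtx']@(c['R']@np.array(x)+c['t']);return v[:2]/v[2]
    dark=(p.max(2)<70)
    for lo,hi in((.13,.145),(.145,.165),(.165,.195)):
        m=dark&(X[...,2]>lo)&(X[...,2]<hi)&(abs(X[...,0]-.64)<.1)&(abs(X[...,1]-.02)<.1)
        q=X[m]
        if len(q)>3: 
            v,u=np.where(m);print(n,lo,len(q),'x',np.percentile(q[:,0],[2,50,98]).round(4),'y',np.percentile(q[:,1],[2,50,98]).round(4),'uv',u.min(),u.max(),v.min(),v.max())
    print(n,'TCP px',pr([.6416,.0186,.2022]),'near tip px',pr([.6416,.0186-.05,.1422]), 'far tip',pr([.6416,.0186+.05,.1422]))
    # brush axis rays: expected pixel of handle end for y hypotheses
    for y in(.009,.013,.018): print(y,pr([.677,y,.066]))
```

```text
side 0.13 4 x [0.6384 0.6422 0.6466] y [0.0596 0.0599 0.0612] uv 322 325 183 183
side 0.145 50 x [0.63   0.6378 0.6539] y [-0.0406 -0.0348  0.0628] uv 321 333 177 203
side 0.165 59 x [0.6237 0.6354 0.6443] y [-0.0575 -0.0384  0.0662] uv 320 337 162 199
side TCP px [328.68916654 173.11367216] near tip px [331.68858583 204.29341792] far tip [322.44492437 181.83590624]
0.009 [338.48975962 216.60724903]
0.013 [338.10279742 215.67919364]
0.018 [337.62220422 214.52658205]
top 0.165 23 x [0.6194 0.6361 0.6498] y [-0.0553  0.0632  0.0692] uv 264 306 158 168
top TCP px [281.11157527 159.23054476] near tip px [297.17092261 165.44202215] far tip [264.5719343  164.83853185]
0.009 [283.72517611 161.47818016]
0.013 [282.49826731 161.4553599 ]
0.018 [280.96453188 161.42683272]
```

View pics/t1.png

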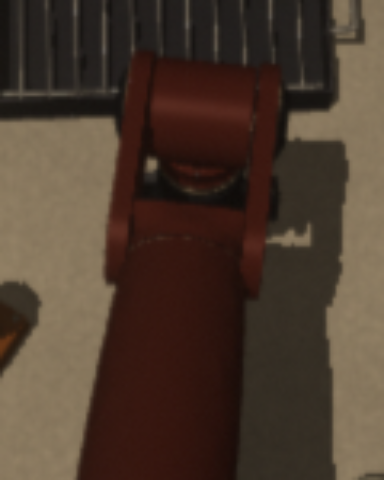

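The arm hides the brush in the top view (wrist yoke at about 283,120). The finger check shows the side camera reads true to about 2 mm, so the gripper is well centred. I'll descend and grip.

apply_moves(
  rows=[-0.004,-0.003,0.06,0,0,0,-0.004,-0.003,0.12,0,0,0,-0.004,-0.003,0.15,0,0,0,-0.004,-0.003,0.15,0,0,0,-0.004,-0.003,0.15,0,0,0],
)

```text
t: 2.6
tool_pos: [0.6442, 0.0182, 0.1156]
tool_rot: [0.141, 3.137, 0.0]
contact_force: [0.1, 0.4, 0.5]
opening: 0.0856
grip_force: 0.0
```

apply_moves(
  rows=[0,0,0,0,0,0,0,0,0,0,0,0,0,0,0,0,0,0,0,0,0,0,0,0,0,0,0,0,0,0,0,0,0,0,0,0,0,0,0,0,0,0,0,0,0,0,0,0],
  grip=0,
  grip_force=60,
)

```text
t: 3.4
tool_pos: [0.6439, 0.0177, 0.1147]
tool_rot: [0.142, 3.138, 0.0]
contact_force: [-0.1, 0.2, 1.4]
opening: 0.0182
grip_force: 60.7
```

Run:
```python
from h import *
st()
a,_=grab('side')
cv2.imwrite('pics/s2.png',cv2.resize(a[150:260,220:380],None,fx=4,fy=4))
```

```text
t 3.4 p [0.6439 0.0177 0.1147] q [-0.088  0.275  1.698  0.     1.168 -1.568] F [-0.06  0.17  1.39] M [-0.024  0.098 -0.049] open 0.0182 gf 60.7
```

View pics/s2.png

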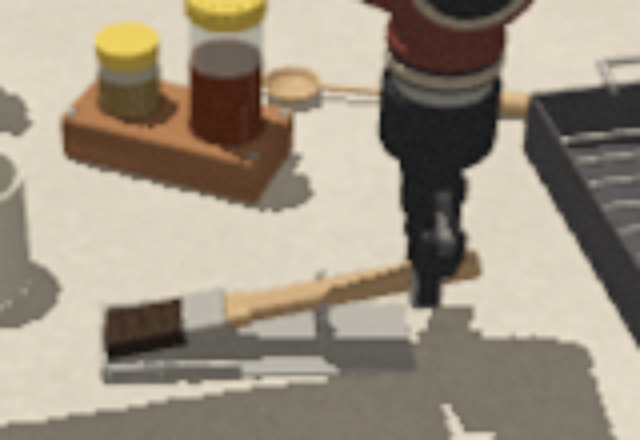

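Held (handle between the pads at about (425,270) in the crop). Next: lift, tilt, and carry it to a spot in line with the jug's lip.

Run:
```python
from h import *
go([.644,.0177,.36],tool(-5.2,0));go([.652,-.15,.41],tool(-3.5,43));go([.652,-.287,.41],tool(-3.5,43))
```

```text
row [-0.0004, -0.0001, -0.4088, 0.0, 0.0004, 0.0001] | rows needed ~ 5.0
row [-0.039, -0.2772, -0.4921, -0.007, -0.4773, -0.0179] | rows needed ~ 7.0
row [-0.0597, -0.5046, -0.4921, -0.007, -0.4773, -0.0179] | rows needed ~ 9.0
```

apply_moves(
  rows=[0,0,-0.02,0,0,0,0,0,-0.06,0,0,0,0,0,-0.12,0,0,0,0,0,-0.2,0,0,0,0,0,-0.28,0,0,0,0,0,-0.36,0,0,0,0,0,-0.43,0,0,0,0,0,-0.47,0,0,0,0,0,-0.49,0,0,0,0,0,-0.49,0,0,0],
)

```text
t: 4.45
tool_pos: [0.6438, 0.0178, 0.4103]
tool_rot: [0.142, 3.136, -0.0]
contact_force: [-0.4, 0.5, -0.9]
opening: 0.019
grip_force: 60.4
```

Run:
```python
from h import *
st();go([.652,-.287,.41],tool(-3.5,43))
```

```text
t 4.45 p [0.6438 0.0178 0.4103] q [-0.088  0.055  1.435 -0.     1.648 -1.568] F [-0.39  0.49 -0.9 ] M [-0.043 -0.041  0.037] open 0.019 gf 60.4
row [-0.0595, -0.5047, 0.0006, -0.0071, -0.4759, -0.0178] | rows needed ~ 7.0
```

apply_moves(
  rows=[-0.005,-0.04,0,-0.001,-0.04,-0.001,-0.01,-0.1,0,-0.002,-0.09,-0.003,-0.02,-0.16,0,-0.002,-0.15,-0.006,-0.03,-0.22,0,-0.003,-0.21,-0.008,-0.035,-0.28,0,-0.004,-0.27,-0.01,-0.04,-0.34,0,-0.005,-0.33,-0.012,-0.045,-0.4,0,-0.006,-0.39,-0.014,-0.05,-0.45,0,-0.007,-0.43,-0.016,-0.055,-0.49,0,-0.007,-0.46,-0.018,-0.06,-0.505,0,-0.007,-0.476,-0.018,-0.06,-0.505,0,-0.007,-0.476,-0.018,-0.06,-0.505,0,-0.007,-0.476,-0.018,-0.06,-0.505,0,-0.007,-0.476,-0.018],
)

```text
t: 5.75
tool_pos: [0.6521, -0.2863, 0.4071]
tool_rot: [0.072, 2.395, -0.027]
contact_force: [0.4, 0.3, -0.3]
opening: 0.019
grip_force: 60.4
```

Run:
```python
from h import *
st();go([.652,-.287,.41],tool(-3.5,43))
a,d=grab('side');b,e=grab('top')
cv2.imwrite('pics/s3.png',np.hstack([cv2.resize(a[80:380,200:420],None,fx=1.9,fy=1.9),cv2.resize(b[120:270,320:420],(380,570))]))
```

```text
t 5.75 p [ 0.6521 -0.2863  0.4071] q [-0.625 -0.072  1.657  0.465  0.949 -2.291] F [ 0.42  0.26 -0.25] M [ 0.044  0.402 -0.049] open 0.019 gf 60.4
row [-0.0031, -0.0012, -0.0036, 0.001, -0.0029, 0.0002] | rows needed ~ 1.0
```

View pics/s3.png

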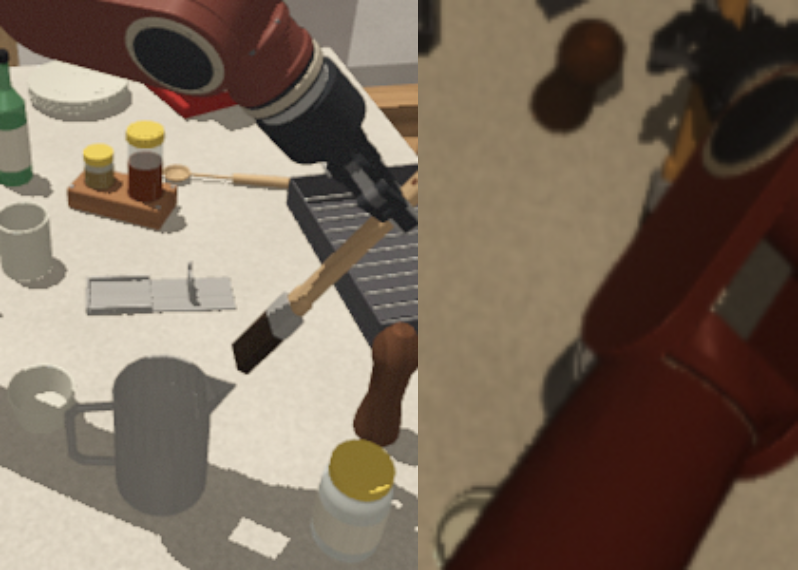

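In the side view the brush hangs bristles down towards the jug: tip near px (329,267), handle at the gripper near (405,195), jug lip tip near (323,283). Now I'll measure its axis.

```bash
cat > ax.py <<'E'
from h import *
def line(q):
    m=np.median(q,0)
    for _ in range(5):
        v=np.linalg.svd(q-q.mean(0),full_matrices=False)[2][0];r=np.linalg.norm(np.cross(q-q.mean(0),v),axis=1);q=q[r<max(.012,0)] if (r<.012).sum()>20 else q
    return q.mean(0),v*np.sign(v[2]),q
def brush(n='side',dz=.16):
    z=np.load(n+'.npz');p,d=z['p'],z['d'];X=pts(n,d);o=ctrl.get_obs()
    hsv=cv2.cvtColor(p,cv2.COLOR_BGR2HSV);g=R.from_rotvec(o['tool_rot']).apply([0,0,.054])+o['tool_pos']
    near=(np.linalg.norm(X-g,axis=2)<.25)&(X[...,2]>dz)&(d>0)
    w=near&(hsv[...,0]>5)&(hsv[...,0]<25)&(hsv[...,1]>80)&(hsv[...,2]>110)
    k,l,s,_=cv2.connectedComponentsWithStats(w.astype('uint8'));i=1+np.argmax(s[1:,4])
    m,v,q=line(X[l==i]);print(n,'wood',s[i],'mid',m.round(4),'v',v.round(3),'elev',np.degrees(np.arcsin(v[2])).round(1),'az',np.degrees(np.arctan2(v[1],v[0])).round(1))
    t=(q-m)@v;print(' ends',(m+v*t.min()).round(4),(m+v*t.max()).round(4),'closest to g along',((g-m)@v).round(4),'off',((g-m)-v*((g-m)@v)).round(4),'g',g.round(4))
    dk=near&(p.max(2)<75);Y=X[dk];r=np.linalg.norm(np.cross(Y-m,v),axis=1);t=(Y-m)@v;Y=Y[(r<.03)&(t<-.08)]
    if len(Y):print(' bristles',len(Y),Y.mean(0).round(4),'tmin',((Y-m)@v).min().round(4),'lowest end',(m+v*((Y-m)@v).min()).round(4))
    return m,v
if __name__=='__main__':
    brush()
E
python3 ax.py
```

```text
side wood [352 196  55  50 542] mid [ 0.6409 -0.2943  0.3035] v [ 0.588 -0.063  0.807] elev 53.8 az -6.2
 ends [ 0.6071 -0.2907  0.2571] [ 0.6795 -0.2985  0.3565] closest to g along 0.0803 off [0.0009 0.0111 0.0002] g [ 0.689  -0.2884  0.3685]
 bristles 415 [ 0.5743 -0.289   0.2111] tmin -0.1416 lowest end [ 0.5577 -0.2854  0.1893]
```

```bash
cat > jug.py <<'E'
from h import *
JC=np.array([.4855,-.277,0]);AZ=-3.5;LT=79.;S=.223
def tcp(xt,zt,lean):
    a=np.radians(AZ);f=np.array([np.cos(a),np.sin(a),0]);l=np.radians(lean)
    u=np.sin(l)*f+np.array([0,0,np.cos(l)]);Rt=tool(AZ,LT-lean)
    return JC+f*xt+[0,0,zt]+S*u-.054*Rt.as_matrix()[:,2],Rt
def to(x,z,l): p,r=tcp(x,z,l);print((x,z,l),p.round(4),end=' ');go(p,r)
E
python3 - <<'E'
from jug import *
for a in [(.04,.2,33),(.005,.175,30)]: to(*a)
E
```

```text
(0.04, 0.2, 33) [ 0.6079 -0.2845  0.4245] row [0.0358, -0.0015, -0.0705, 0.0007, -0.0354, 0.0007] | rows needed ~ 1.0
(0.005, 0.175, 30) [ 0.5611 -0.2816  0.4036] row [0.1169, -0.0014, -0.0979, 0.0008, -0.0687, 0.0006] | rows needed ~ 2.0
```

apply_moves(
  rows=[0.018,0,-0.035,0,-0.018,0,0.036,-0.001,-0.07,0,-0.035,0,0.065,-0.001,-0.08,0,-0.048,0,0.095,-0.001,-0.09,0,-0.06,0,0.117,-0.001,-0.098,0,-0.069,0,0.117,-0.001,-0.098,0,-0.069,0,0.117,-0.001,-0.098,0,-0.069,0,0.117,-0.001,-0.098,0,-0.069,0],
)

```text
t: 6.65
tool_pos: [0.5615, -0.2821, 0.4048]
tool_rot: [0.068, 2.284, -0.032]
contact_force: [-0.2, 0.4, -0.9]
opening: 0.0185
grip_force: 60.4
```

Run:
```python
from jug import *
import ax
st()
a,d=grab('side');ax.brush();b,_=grab('top')
cv2.imwrite('pics/s4.png',np.hstack([cv2.resize(a[130:380,200:420],None,fx=2,fy=2),cv2.resize(b[150:270,330:420],(360,500))]))
for a in [(.005,.175,30),(-.020,.071,30),(-.034,.014,30)]: to(*a)
```

```text
t 6.65 p [ 0.5615 -0.2821  0.4048] q [-0.744 -0.299  1.885  0.637  0.932 -2.477] F [-0.2   0.38 -0.86] M [0.018 0.459 0.006] open 0.0185 gf 60.4
side wood [312 198  44  54 457] mid [ 0.5636 -0.2923  0.3029] v [ 0.487 -0.037  0.873] elev 60.8 az -4.3
 ends [ 0.5339 -0.29    0.2495] [ 0.5938 -0.2946  0.357 ] closest to g along 0.0764 off [ 0.0014  0.0105 -0.0003] g [ 0.6023 -0.2846  0.3693]
 bristles 359 [ 0.5058 -0.2876  0.2   ] tmin -0.1457 lowest end [ 0.4927 -0.2869  0.1758]
(0.005, 0.175, 30) [ 0.5611 -0.2816  0.4036] row [0.0016, 0.0009, 0.0005, 0.0002, 0.001, 0.0007] | rows needed ~ 1.0
(-0.02, 0.071, 30) [ 0.5362 -0.2801  0.2996] row [0.1599, 0.001, 0.0825, 0.0002, 0.001, 0.0007] | rows needed ~ 3.0
(-0.034, 0.014, 30) [ 0.5222 -0.2792  0.2426] row [0.2469, 0.0011, 0.1271, 0.0002, 0.001, 0.0007] | rows needed ~ 4.0
```

View pics/s4.png

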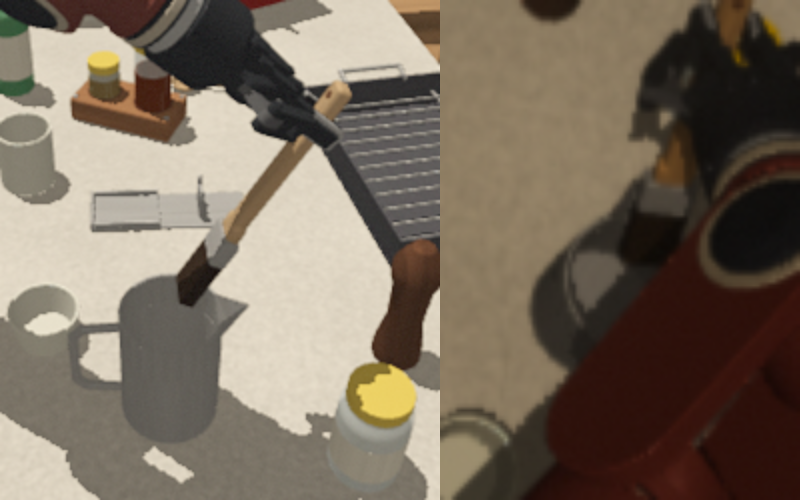

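Bristles hang over the jug mouth in the side view (tip near px (292,280)). The top view shows them slightly towards -y, so I'll compare both in the top camera's own frame.

Run:
```python
from jug import *
c=ctrl.camera_model('top')
def pr(x):
    v=c['mtx']@(c['R']@np.array(x)+c['t']);return v[:2]/v[2]
z=np.load('top.npz');p,d=z['p'],z['d'];X=pts('top',d)
o=ctrl.get_obs();Rt=R.from_rotvec(o['tool_rot']);g=o['tool_pos']+Rt.apply([0,0,.054])
u=Rt.apply([-np.cos(np.radians(11)),0,-np.sin(np.radians(11))]); print('u',u.round(3))
for s in (-.223,-.18,-.167,-.152,-.137): P=g+s*u; print('pred',s,P.round(4),pr(P).round(1))
# observed centre of bristles/ferrule per row
print(p[190:214:2,372:392].max(2))
print('z',(X[190:214:2,372:392,2]*1000).astype(int))
```

```text
u [ 0.498 -0.029  0.867]
pred -0.223 [ 0.4912 -0.2781  0.1758] [381.4 213.1]
pred -0.18 [ 0.5126 -0.2793  0.2131] [384.9 203.4]
pred -0.167 [ 0.5191 -0.2797  0.2243] [385.9 200.4]
pred -0.152 [ 0.5265 -0.2802  0.2373] [387.2 196.9]
pred -0.137 [ 0.534  -0.2806  0.2504] [388.5 193.2]
[[140 142 141 143 146 146 141 142 133 112 105  74  92 123 116 101  95  92
   86  54]
 [142 144 143 144 145 144 126 109  83  77  80  72  93  99 100  97  94  90
   86  57]
 [141 138 137 137 130  90  57  45  48  69  92  95  93  86  86  88  91  92
   88  53]
 [142 140 136 121  68  52  59  47  55  72  75  77  76  77  76  78  78  79
   75  54]
 [140 132 104  63  51  53  39  47  70  74  75  75  76  76  76  75  75  74
   76  72]
 [122  68  52  51  48  34  23  37  60  64  65  65  67  68  68  69  74  74
   73  47]
 [ 67  50  49  49  55  29  19  23  23  25  24  25  27  26  26  27  27  28
   26  26]
 [ 44  45  47  42  27  19  22  24  24  23  24  23  22  24  20  21  16  15
   21  41]
 [ 45  46  46  35  21  20  23  23  22  23  22  24  23  20  16  15  15  17
   33  47]
 [ 48  45  36  20  19  23  25  23  23  21  23  21  
[... 767 characters left out ...]
5  229  235  229  230  235  232  233
   231  233  238  237  232  232]
 [ 142  134  129  119  110  201  217  224  218  230  225  221  222  221
   223  227  224  222  222  223]
 [ 110  101  108  103  196  204  215  212  215  215  213  213  217  216
   214  217  214  214  222    0]
 [  72   69   76   79  192  204  203  210  210  208  206  206  209  207
   205  208  209  208  145    3]
 [  44   47   48  181  195  194  198  201 1393  201  199  201  198  202
   201  203  202  205  140  543]
 [  15   21   24  181  191  191  192  194  187  190  195  187  190  193
   191  185  194  541  545  545]
 [   2    7    4  182  185  181  180  184  183  183  185  184  184  184
   191  545  545  544  547  551]]
```

The top camera reads about +2.5 mm in y against the known gripper, so the jug centre at y ≈ -0.277 holds. Inserting.

apply_moves(
  rows=[0.04,0.001,0.02,0,0,0,0.08,0.001,0.041,0,0,0,0.12,0.001,0.062,0,0,0,0.16,0.001,0.083,0,0,0,0.19,0.001,0.098,0,0,0,0.215,0.001,0.111,0,0,0,0.235,0.001,0.121,0,0,0,0.247,0.001,0.127,0,0,0,0.247,0.001,0.127,0,0,0],
)

```text
t: 7.65
tool_pos: [0.5212, -0.2789, 0.2405]
tool_rot: [0.07, 2.286, -0.03]
contact_force: [-0.1, 0.5, -1.0]
opening: 0.019
grip_force: 60.4
```

Run:
```python
from jug import *
import ax
st()
a,d=grab('side');ax.brush()
cv2.imwrite('pics/s5.png',cv2.resize(a[170:380,200:400],None,fx=2.8,fy=2.8))
for a in [(-.036,.012,32),(-.038,.010,34)]: to(*a)
```

```text
t 7.65 p [ 0.5212 -0.2789  0.2405] q [-0.8   -0.248  2.125  0.837  0.754 -2.789] F [-0.13  0.47 -0.97] M [0.03  0.454 0.036] open 0.019 gf 60.4
side wood [324 246  16  17 156] mid [ 0.5704 -0.2882  0.2285] v [ 0.549 -0.128  0.826] elev 55.7 az -13.1
 ends [ 0.5575 -0.2852  0.2091] [ 0.5788 -0.2902  0.2411] closest to g along -0.0236 off [ 0.0048  0.0034 -0.0027] g [ 0.5623 -0.2818  0.2063]
(-0.036, 0.012, 32) [ 0.5281 -0.2796  0.2379] row [-0.0024, 0.0002, 0.0124, 0.0003, 0.0227, -0.0001] | rows needed ~ 1.0
(-0.038, 0.01, 34) [ 0.5339 -0.28    0.2331] row [-0.0026, 0.0002, 0.0251, 0.0003, 0.0449, -0.0001] | rows needed ~ 1.0
```

View pics/s5.png

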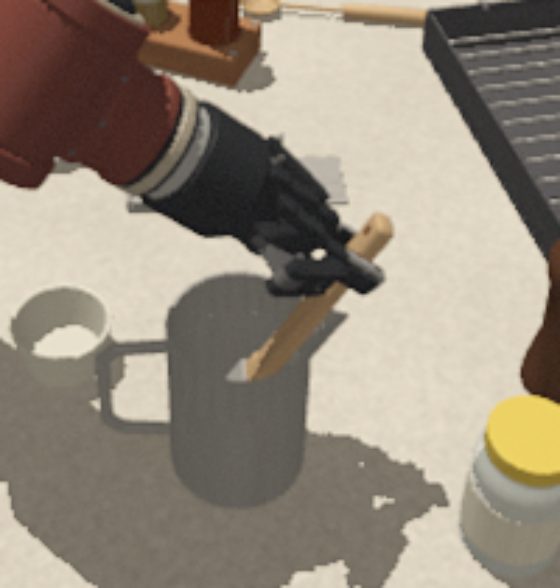

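The brush is inside the jug with no contact (handle through the mouth near px (300,280)). Now I'll lean it into the lip.

apply_moves(
  rows=[-0.001,0,0.006,0,0.011,0,-0.002,0,0.012,0,0.022,0,-0.002,0,0.018,0,0.034,0,-0.003,0,0.025,0,0.045,0,-0.003,0,0.025,0,0.045,0,-0.003,0,0.025,0,0.045,0],
)

```text
t: 8.3
tool_pos: [0.5345, -0.2804, 0.2346]
tool_rot: [0.071, 2.354, -0.031]
contact_force: [-0.2, -0.1, 5.1]
opening: 0.0189
grip_force: 60.9
```

Run:
```python
from jug import *
st()
for a in [(-.039,.008,35),(-.0395,.007,36),(-.0395,.005,36)]: to(*a)
```

```text
t 8.3 p [ 0.5345 -0.2804  0.2346] q [-0.767 -0.2    2.078  0.733  0.757 -2.693] F [-0.18 -0.12  5.07] M [0.119 0.111 0.024] open 0.0189 gf 60.9
(-0.039, 0.008, 35) [ 0.5368 -0.2801  0.2295] row [0.0033, 0.0007, 0.0087, -0.0004, 0.0123, 0.0006] | rows needed ~ 1.0
(-0.0395, 0.007, 36) [ 0.5401 -0.2803  0.2269] row [0.0024, 0.0007, 0.0157, -0.0004, 0.0234, 0.0006] | rows needed ~ 1.0
(-0.0395, 0.005, 36) [ 0.5401 -0.2803  0.2249] row [0.0048, 0.0007, 0.018, -0.0004, 0.0234, 0.0006] | rows needed ~ 1.0
```

Contact of 5 N at the lip, tip within a few mm of the floor. Release, then retreat along the tool axis.

apply_moves(
  rows=[0,0,0,0,0,0,0,0,0,0,0,0,0,0,0,0,0,0,0,0,0,0,0,0,0,0,0,0,0,0],
  grip=0.6,
)

```text
t: 8.8
tool_pos: [0.5336, -0.2799, 0.233]
tool_rot: [0.072, 2.356, -0.03]
contact_force: [-0.2, -0.8, 1.2]
opening: 0.0513
grip_force: 0.0
```

apply_moves(
  rows=[0,0,-0.04,0,0,0,0,0,-0.1,0,0,0,0,0,-0.18,0,0,0,0,0,-0.26,0,0,0,0,0,-0.32,0,0,0,0,0,-0.32,0,0,0],
)

```text
t: 9.4
tool_pos: [0.3972, -0.2728, 0.3751]
tool_rot: [0.071, 2.349, -0.041]
contact_force: [-0.7, -0.1, 0.6]
opening: 0.0513
grip_force: 0.0
```

Run:
```python
from jug import *
st()
a,d=grab('side');b,_=grab('top')
cv2.imwrite('pics/s6.png',np.hstack([cv2.resize(a[200:380,210:370],None,fx=2.6,fy=2.6),cv2.resize(b[150:270,330:420],(350,468))]))
go([.5400,.2430,.36],tool(0,0))
```

```text
t 9.4 p [ 0.3972 -0.2728  0.3751] q [-1.015 -0.656  2.161  0.669  1.19  -2.637] F [-0.73 -0.07  0.6 ] M [-0.001  0.318 -0.029] open 0.0513 gf 0.0
row [-0.1189, 0.8714, 0.1399, -0.0166, 0.5005, -0.037] | rows needed ~ 11.0
```

View pics/s6.png

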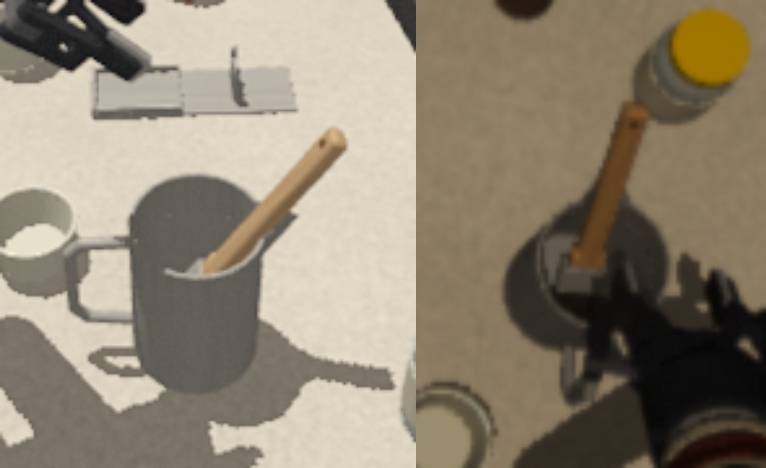

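The brush stands leaning in the lip (handle crossing the lip near px (318,288), ferrule just inside the mouth), jug in place. Next, the lid.

Run:
```python
from jug import *
go([.5392,.2415,.37],tool(35,0))
z=np.load('side.npz');X=pts('side',z['d']);p=z['p']
# brush now
hsv=cv2.cvtColor(p,cv2.COLOR_BGR2HSV)
w=(X[...,2]>.13)&(hsv[...,0]>5)&(hsv[...,0]<25)&(hsv[...,1]>80)&(abs(X[...,0]-.56)<.1)&(abs(X[...,1]+.28)<.06)
q=X[w];m=q.mean(0);v=np.linalg.svd(q-m,full_matrices=False)[2][0];v*=np.sign(v[2]);t=(q-m)@v;print(len(q),m.round(4),v.round(3),(m+v*t.max()).round(4))
Q=X[250:355,225:330].reshape(-1,3);h=Q[(Q[:,2]>.142)&(Q[:,2]<.152)&(abs(np.hypot(Q[:,0]-.486,Q[:,1]+.2786)-.0505)<.006)]
A=np.c_[2*h[:,:2],np.ones(len(h))];print('jug',np.linalg.lstsq(A,(h[:,:2]**2).sum(1),rcond=None)[0][:2])
# lid, ray method: top-face ellipse in side image
c=ctrl.camera_model('side')
y=((hsv[...,0]>18)&(hsv[...,0]<32)&(hsv[...,1]>110))
y[:, :262]=0;y[:,290:]=0;y[:140]=0;y[162:]=0
vv,uu=np.where(y);print('lid px',uu.min(),uu.max(),vv.min(),vv.max())
def pr(x):
    k=c['mtx']@(c['R']@np.array(x)+c['t']);return k[:2]/k[2]
for yc in(.237,.2415,.245):
    a=np.linspace(0,2*np.pi,60);E=np.array([pr([.5392+.03*np.cos(b),yc+.03*np.sin(b),zz]) for b in a for zz in(.141,.159)])
    print(yc,E.min(0).round(1),E.max(0).round(1))
```

```text
row [-0.1298, 0.8688, 0.1273, -0.1693, 0.4809, -0.4053] | rows needed ~ 11.0
523 [ 0.5544 -0.2872  0.1843] [ 0.521 -0.039  0.853] [ 0.5838 -0.2894  0.2324]
jug [ 0.48580466 -0.27791485]
lid px 267 285 144 157
0.237 [265.7 143.1] [286.  158.6]
0.2415 [265.5 142.4] [285.7 157.8]
0.245 [265.3 141.8] [285.5 157.2]
```

apply_moves(
  rows=[0,0.04,-0.01,-0.01,0.03,-0.02,0,0.1,-0.02,-0.03,0.08,-0.06,-0.02,0.18,0,-0.05,0.13,-0.1,-0.03,0.26,0.02,-0.06,0.17,-0.14,-0.05,0.34,0.04,-0.08,0.22,-0.18,-0.06,0.42,0.06,-0.09,0.26,-0.22,-0.08,0.5,0.08,-0.11,0.31,-0.26,-0.09,0.58,0.09,-0.12,0.35,-0.29,-0.1,0.66,0.1,-0.14,0.39,-0.33,-0.12,0.74,0.11,-0.15,0.43,-0.37,-0.13,0.81,0.12,-0.16,0.46,-0.39,-0.13,0.85,0.125,-0.169,0.481,-0.405,-0.13,0.868,0.127,-0.169,0.481,-0.405,-0.13,0.868,0.127,-0.169,0.481,-0.405,-0.13,0.868,0.127,-0.169,0.481,-0.405],
  grip=1,
)

```text
t: 11.0
tool_pos: [0.5385, 0.2411, 0.369]
tool_rot: [0.945, -2.994, -0.002]
contact_force: [-0.3, -0.1, 0.7]
opening: 0.0854
grip_force: 0.0
```

Run:
```python
from h import *
st();go([.5395,.2405,.245],tool(35,0));go([.5395,.2405,.200],tool(35,0))
```

```text
t 11.0 p [0.5385 0.2411 0.369 ] q [ 2.940e-01 -5.900e-02  1.617e+00  1.000e-03  1.586e+00 -1.888e+00] F [-0.34 -0.08  0.71] M [ 0.013 -0.011  0.014] open 0.0854 gf 0.0
row [-0.0012, -0.0021, 0.2067, 0.0011, -0.0012, 0.0003] | rows needed ~ 3.0
row [-0.0014, -0.0022, 0.2817, 0.0011, -0.0012, 0.0003] | rows needed ~ 4.0
```

apply_moves(
  rows=[0,-0.001,0.05,0,0,0,-0.001,-0.002,0.12,0.001,-0.001,0,-0.001,-0.002,0.18,0.001,-0.001,0,-0.001,-0.002,0.24,0.001,-0.001,0,-0.001,-0.002,0.27,0.001,-0.001,0,-0.001,-0.002,0.282,0.001,-0.001,0,-0.001,-0.002,0.282,0.001,-0.001,0,-0.001,-0.002,0.282,0.001,-0.001,0],
)

```text
t: 11.8
tool_pos: [0.5406, 0.2407, 0.2029]
tool_rot: [-0.943, 2.992, 0.001]
contact_force: [1.1, 0.1, -0.2]
opening: 0.0854
grip_force: 0.0
```

apply_moves(
  rows=[0,0,0,0,0,0,0,0,0,0,0,0,0,0,0,0,0,0,0,0,0,0,0,0,0,0,0,0,0,0],
  grip=0,
  grip_force=20,
)

```text
t: 12.3
tool_pos: [0.5396, 0.2429, 0.2036]
tool_rot: [-0.946, 2.993, 0.007]
contact_force: [-5.7, 5.0, 6.4]
opening: 0.0591
grip_force: 22.8
```

Run:
```python
from h import *
st();o=ctrl.get_obs();print(R.from_rotvec(o['tool_rot']).inv().apply(o['contact_force']))
a,_=grab('side');cv2.imwrite('pics/s7.png',cv2.resize(a[90:210,220:340],None,fx=4,fy=4))
```

```text
t 12.3 p [0.5396 0.2429 0.2036] q [ 0.296  0.055  1.783  0.005  1.301 -1.889] F [-5.75  5.03  6.37] M [0.796 0.992 0.019] open 0.0591 gf 22.8
[ 1.79159164  7.4411387  -6.35195861]
```

View pics/s7.png

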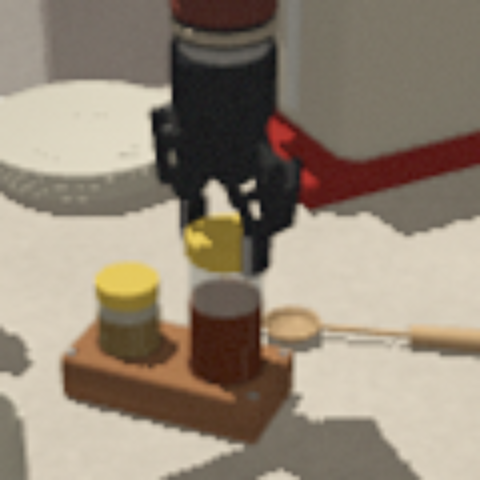

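The fingers hold the lid (px (274,150)), with about 7 N sideways along tool y. I'll recentre by that compliance and grip a bit firmer.

apply_moves(
  rows=[0,0.002,-0.001,0,0,0,0,0.004,-0.002,0,0,0,0,0.004,-0.002,0,0,0,0,0.004,-0.002,0,0,0],
  grip=0,
  grip_force=45,
)

```text
t: 12.75
tool_pos: [0.5393, 0.2432, 0.2039]
tool_rot: [-0.944, 2.992, 0.001]
contact_force: [-0.2, -1.0, 6.6]
opening: 0.0585
grip_force: 47.7
```

Run:
```python
from h import *
st();o=ctrl.get_obs();print(R.from_rotvec(o['tool_rot']).inv().apply(o['contact_force']))
```

```text
t 12.75 p [0.5393 0.2432 0.2039] q [ 2.980e-01  5.400e-02  1.784e+00  1.000e-03  1.300e+00 -1.885e+00] F [-0.19 -0.96  6.59] M [ 0.064  0.129 -0.013] open 0.0585 gf 47.7
[ 0.67801928 -0.68704568 -6.59282518]
```

apply_moves(
  rows=[0,0,0,0,0,0.05,0,0,0.001,0,0,0.1,0,0,0.001,0,0,0.15,0,0,0.001,0,0,0.2,0,0,0.001,0,0,0.25,0,0,0.001,0,0,0.3,0,0,0.001,0,0,0.3],
)

```text
t: 13.45
tool_pos: [0.5391, 0.2437, 0.2028]
tool_rot: [-0.22, 3.13, 0.005]
contact_force: [-0.3, 3.3, 4.6]
opening: 0.0588
grip_force: 47.8
```

Run:
```python
from h import *
st();o=ctrl.get_obs();r=R.from_rotvec(o['tool_rot']);x=-r.apply([1,0,0]);print('az',np.degrees(np.arctan2(x[1],x[0])),r.inv().apply(o['contact_force']))
```

```text
t 13.45 p [0.5391 0.2437 0.2028] q [ 0.298  0.055  1.784  0.002  1.298 -1.413] F [-0.32  3.28  4.65] M [ 0.615 -0.02  -0.113] open 0.0588 gf 47.8
az 8.026759456741352 [-0.16144929  3.30968921 -4.63535945]
```

apply_moves(
  rows=[0,0,0,0,0,0.04,0,0,0.001,0,0,0.08,0,0,0.001,0,0,0.11,0,0,0.001,0,0,0.11,0,0,0.001,0,0,0.11],
)

```text
t: 13.95
tool_pos: [0.5391, 0.2439, 0.2024]
tool_rot: [0.048, 3.138, 0.006]
contact_force: [0.5, 3.6, 5.5]
opening: 0.0584
grip_force: 47.9
```

```bash
cat > tq.py <<'E'
from h import *
st();o=ctrl.get_obs();r=R.from_rotvec(o['tool_rot']);x=-r.apply([1,0,0]);a=np.degrees(np.arctan2(x[1],x[0]));print('az',a,'turned rad',np.radians(35-a),r.inv().apply(o['contact_force']),'Mt',r.inv().apply(o['wrist_torque']),'e6',o['effort'][5])
E
python3 tq.py
```

```text
t 13.95 p [0.5391 0.2439 0.2024] q [ 0.298  0.055  1.785  0.003  1.297 -1.242] F [0.49 3.62 5.55] M [ 0.672 -0.052 -0.002] open 0.0584 gf 47.9
az -1.7713982033612776 turned rad 0.6417819692105817 [-0.39797462  3.65514554 -5.53253999] Mt [-0.67373443 -0.03155877  0.00465231] e6 -0.03668753779493272
```

apply_moves(
  rows=[0,0,0,0,0,0.035,0,0,0,0,0,0.064,0,0,0,0,0,0.064],
)

```text
t: 14.25
tool_pos: [0.5391, 0.244, 0.2021]
tool_rot: [0.206, 3.131, 0.006]
contact_force: [-0.2, 5.0, 4.5]
opening: 0.0584
grip_force: 47.8
```

```bash
python3 tq.py
```

```text
t 14.25 p [0.5391 0.244  0.2021] q [ 0.298  0.056  1.785  0.003  1.296 -1.142] F [-0.17  5.01  4.45] M [ 0.971 -0.175  0.036] open 0.0584 gf 47.8
az -7.5329497317472205 turned rad 0.7423400134042281 [ 0.81290493  4.95872295 -4.43438162] Mt [-0.98522839 -0.04591433 -0.03274665] e6 0.1568497158586979
```

apply_moves(
  rows=[0,0,0,0,0,0.032,0,0,0,0,0,0.05,0,0,0,0,0,0.05],
)

```text
t: 14.55
tool_pos: [0.5391, 0.2441, 0.2021]
tool_rot: [0.328, 3.121, 0.007]
contact_force: [1.0, 5.0, 4.1]
opening: 0.0586
grip_force: 47.8
```

```bash
python3 tq.py
```

```text
t 14.55 p [0.5391 0.2441 0.2021] q [ 0.298  0.056  1.785  0.003  1.296 -1.064] F [1.   5.   4.06] M [ 1.061 -0.266  0.115] open 0.0586 gf 47.8
az -11.997431308374301 turned rad 0.820259916310998 [ 0.04677514  5.12183571 -4.03498889] Mt [-1.09336434 -0.03941366 -0.11201189] e6 0.21346135530620813
```

apply_moves(
  rows=[0,0.001,0,0,0,0.03,0,0.002,0,0,0,0.05,0,0.002,0,0,0,0.05],
)

```text
t: 14.85
tool_pos: [0.5392, 0.2445, 0.202]
tool_rot: [0.45, 3.106, 0.003]
contact_force: [0.0, 2.9, 4.6]
opening: 0.0585
grip_force: 47.9
```

```bash
python3 tq.py
```

```text
t 14.85 p [0.5392 0.2445 0.202 ] q [ 3.000e-01  5.700e-02  1.783e+00  1.000e-03  1.298e+00 -9.840e-01] F [0.02 2.85 4.62] M [ 0.518 -0.082  0.174] open 0.0585 gf 47.9
az -16.479569062379635 turned rad 0.8984879776463348 [ 0.77924805  2.75054805 -4.61168762] Mt [-0.51978657  0.06905443 -0.17233226] e6 0.32721687108278275
```

apply_moves(
  rows=[0,0,0,0,0,0.03,0,0,0,0,0,0.05,0,0,0,0,0,0.05],
)

```text
t: 15.15
tool_pos: [0.5392, 0.2445, 0.2019]
tool_rot: [0.571, 3.086, 0.004]
contact_force: [0.2, 2.6, 5.4]
opening: 0.0584
grip_force: 47.8
```

```bash
python3 tq.py
```

```text
t 15.15 p [0.5392 0.2445 0.2019] q [ 3.000e-01  5.700e-02  1.784e+00  1.000e-03  1.297e+00 -9.050e-01] F [0.25 2.64 5.4 ] M [ 0.533 -0.162  0.33 ] open 0.0584 gf 47.8
az -20.967588231405653 turned rad 0.9768186890384588 [ 0.70093174  2.56966783 -5.39169801] Mt [-0.55594346  0.04034775 -0.32836976] e6 0.432808930054307
```

apply_moves(
  rows=[0,0,0,0,0,0.02,0,0,0,0,0,0.04,0,0,0,0,0,0.04],
)

```text
t: 15.45
tool_pos: [0.5393, 0.2446, 0.202]
tool_rot: [0.668, 3.067, 0.004]
contact_force: [0.9, 4.0, 5.0]
opening: 0.0585
grip_force: 47.8
```

```bash
python3 tq.py
```

```text
t 15.45 p [0.5393 0.2446 0.202 ] q [ 3.000e-01  5.700e-02  1.783e+00  1.000e-03  1.297e+00 -8.430e-01] F [0.93 3.97 5.04] M [ 0.689 -0.254  0.409] open 0.0585 gf 47.8
az -24.562381823962212 turned rad 1.0395596731581662 [ 0.791086    4.01434471 -5.02512132] Mt [-0.73275523  0.05680361 -0.40730745] e6 0.5162659473717213
```

Torque has climbed at the seal's rate to about 0.4 N m, putting the seal at roughly 0.15–0.18 rad: snug. Release and retreat upward.

apply_moves(
  rows=[0,0,0,0,0,0,0,0,0,0,0,0,0,0,0,0,0,0,0,0,0,0,0,0,0,0,0,0,0,0],
  grip=1,
)

```text
t: 15.95
tool_pos: [0.5385, 0.244, 0.2006]
tool_rot: [0.673, 3.069, 0.001]
contact_force: [0.5, 0.1, -0.2]
opening: 0.0854
grip_force: 0.0
```

apply_moves(
  rows=[0,0,-0.02,0,0,0,0,0,-0.06,0,0,0,0,0,-0.12,0,0,0,0,0,-0.19,0,0,0,0,0,-0.25,0,0,0,0,0,-0.28,0,0,0,0,0,-0.28,0,0,0],
)

```text
t: 16.65
tool_pos: [0.5394, 0.2443, 0.3735]
tool_rot: [0.671, 3.062, 0.007]
contact_force: [-0.0, -0.2, 0.7]
opening: 0.0852
grip_force: 0.0
```

Run:
```python
from jug import *
st()
a,d=grab('side');X=pts('side',d)
cv2.imwrite('pics/s8.png',cv2.resize(a,(780,585)))
hsv=cv2.cvtColor(a,cv2.COLOR_BGR2HSV)
w=(X[...,2]>.15)&(hsv[...,0]>5)&(hsv[...,0]<25)&(hsv[...,1]>80)&(abs(X[...,0]-.56)<.1)&(abs(X[...,1]+.28)<.06)
q=X[w];m=q.mean(0);v=np.linalg.svd(q-m,full_matrices=False)[2][0];v*=np.sign(v[2]);t=(q-m)@v
print(len(q),'v',v.round(3),'lean',np.degrees(np.arccos(v[2])),'end',(m+v*t.max()).round(4),'at rim',(m+v*(.146-m[2])/v[2]).round(4))
y=X[(hsv[...,0]>18)&(hsv[...,0]<32)&(hsv[...,1]>110)&(np.hypot(X[...,0]-.539,X[...,1]-.243)<.035)&(X[...,2]>.13)];print('lid top',np.percentile(y[:,2],[50,90]))
```

```text
t 16.65 p [0.5394 0.2443 0.3735] q [ 2.990e-01 -6.100e-02  1.611e+00  1.000e-03  1.583e+00 -8.400e-01] F [-0.03 -0.17  0.68] M [0.017 0.028 0.041] open 0.0852 gf 0.0
433 v [ 0.522 -0.036  0.852] lean 31.554197684332344 end [ 0.5841 -0.2893  0.233 ] at rim [ 0.5308 -0.2856  0.146 ]
lid top [0.15531454 0.15741699]
```

View pics/s8.png

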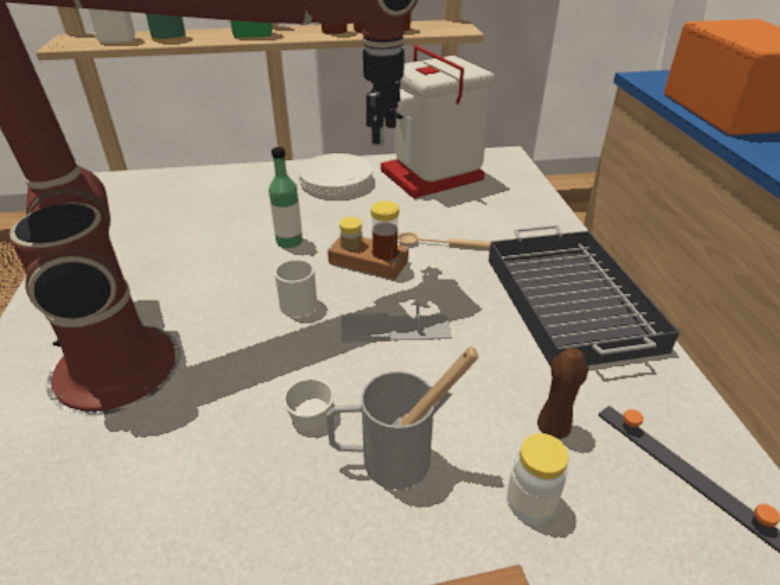

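The picture shows the brush leaning in the jug's lip (handle end near px (472,353)). The jug has not moved, the lid sits about 2 mm lower, and nothing else has been disturbed.

```bash
python3 -c "
from station import ctrl
print(ctrl.finish_job())"
```

```text
the job is handed in; nothing more can be done
None
```

I handed the job in at about 17 s: the brush stands bristles down in the jug, leaning about 32° with its handle in the pouring lip, and the tall jar's lid is turned snug, with an estimated 0.17 rad on the seal before I let go (about 0.4 N m); nothing else was disturbed.

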